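# Flux brush from the bench rest, dipped and held level over the soldering block

## Task

Draw the flux brush out of the sloping tool rest and dip its bristle tip well below the rim of the small white dish for about half a second. Then lift it, turn it level and hold it still, at least 15 cm above the bench, with the bristle tip above the dark soldering block; the program finishes while still holding it there. Leave the other two tools in the rest and everything else on the bench where it is.

Things in the scene. Friction and masses are not known exactly. Their poses are not given: they have to be found in the camera images.
- brush_grip (a point): Flux brush, loose, 45 g: flat wooden handle (the only flat-sided one), steel ferrule, short bristles. It leans at 40 to 45 degrees in one of the rest's three sockets, bristles down, handle up towards the robot. Point: middle of the handle, 12 mm thick (y, level) x 18 mm (z), near the balance point; x runs to the bristles. Handle end at x = -55 mm, ferrule from +71 mm, tip at +125 mm.
- brush_tip (a point): End of the brush's bristles, 125 mm from brush_grip along x; same axes. At the start it is 50 mm down the socket, which holds it loosely (2 to 3 mm play): the brush pulls straight out backwards, along its -x. Ferrule 10 x 12 mm.
- rest: Fixed wooden tool rest, base 120 x 224 mm, with a block sloped at 45 degrees that has three rectangular sockets 50 mm deep at y = -70, 0 and +70 mm; mouths face up and towards -x (the robot), centres at x = -22, z = 72 mm. Highest edge 90 mm. Origin at the centre of its underside.
- file_handle (a point): File standing in another socket of the rest: round pear-shaped wooden handle, 26 mm thick at most, on a flat steel blade; stays where it is. The point lies in the handle, 100 mm from the tip along the file; x runs to the tip. Handle end at x = -45 mm.
- scriber_mid (a point): Scriber standing in another socket of the rest: slim round steel rod 9 mm thick (its lower shank squared) with a 16 mm ball at its upper end; stays where it is. The point lies on the rod, 80 mm from its lower tip; x runs to the tip. Upper end at x = -56 mm.
- dish: Small loose round white ceramic dish, open on top, 80 mm across the rim, 32 mm high, 4 mm wall, inner floor about 5 mm up. Origin at the centre of its underside.
- dish_rim (a point): Centre of the dish's mouth, at rim height (32 mm above the bench).
- charcoal: Dark grey rectangular soldering block lying loose on the bench, 75 (x) x 105 (y) x 30 (z) mm. Origin at the centre of its underside.
- clamp: Wooden ring clamp with a brass band, 115 x 25 x 25 mm, lying along its x. Loose bystander, to be left alone. Origin at the centre of its underside.
- pliers: Pliers with blue grips lying flat, about 130 x 58 x 16 mm. Loose bystander, to be left alone. Origin under the pivot.
- bench_block: Square steel bench block 62 x 62 x 19 mm. Loose bystander, to be left alone. Origin at the centre of its underside.
- jar: Small amber glass jar with a dark lid, 48 mm across, 60 mm high. Loose bystander, to be left alone. Origin at the centre of its underside.
- cork_block: Cork sanding block 90 x 45 x 30 mm. Loose bystander, to be left alone. Origin at the centre of its underside.
Mind the look-alikes: they are no part of the job. What is shaped like the part that bears brush_grip but pink or yellow is not meant.

How it is judged (in metres and radians):
On the way, in this order (a step that is already met when the one before it is completed fails the run):
1. the brush is drawn out of the rest, in the gripper (contact force between brush and the fingers above 0.5 N and distance of brush_tip from where it was at the start of the episode above 0.06 m and contact force between brush and rest below 0.05 N), for 0.1 s.
2. the held brush's tip is inside the dish, at least 8 mm below its rim, for 0.3 s (horizontal distance between brush_tip and dish_rim below 0.036 m and z of brush_tip in the frame of dish_rim below -0.008 m and contact force between brush and the fingers above 0.5 N), for 0.3 s.
At the end, for the whole second after the job is handed in: The gripper holds the brush still, level within 12 degrees, handle middle and tip over 150 mm above the bench, tip above the soldering block (7 mm beyond its edges allowed), touching nothing else; everything else within 30 mm of its start, dish upright (contact force between brush and the fingers above 1 N and height (world z) of each of brush_grip, brush_tip above 0.15 m and angle between brush_tip's own x axis and vertical between 1.3608 and 1.7808 rad and x of brush_tip in the frame of charcoal between -0.045 and 0.045 m and y of brush_tip in the frame of charcoal between -0.06 and 0.06 m and linear speed of brush below 0.03 m/s and angular speed of brush below 0.2 rad/s and contact force between brush and rest below 0.05 N and contact force between brush and dish below 0.05 N and contact force between brush and charcoal below 0.05 N and angle between dish's own z axis and vertical below 0.2 rad and distance of each of dish, charcoal, clamp, pliers, bench_block, jar, cork_block, file_handle, scriber_mid from where it was at the start of the episode below 0.03 m); the arm keeps its last pose, push and grip.
It fails at once if one of the other things on the bench or in the rest is pushed more than 30 mm (distance of any of dish, charcoal, clamp, pliers, bench_block, jar, cork_block, file_handle, scriber_mid from where it was at the start of the episode above 0.03 m).
It fails at once if the dish is tipped (angle between dish's own z axis and vertical above 0.4 rad).
It also fails if it takes over 46 s, if anything falls off the work surface, if the arm or the gripper's body presses on something with over 40 N, if the wrist force passes 120 N, or if a joint passes its speed limit or range.

## Robot

A 6-joint arm with a two-finger parallel gripper is mounted at the origin on the work surface. World frame = base frame: x ahead of the robot, y to its left, z up, the work surface at z = 0. Lengths are in m, angles in degrees, forces in N, time in s.
With the tool pointing down it reaches from about 0.35 to 0.875 m from the base axis. Payload 4.2 kg.
Tool frame: the origin (TCP) lies at the very end of the fingers, on their centre line; the grasp point (between the pads) lies 19 mm behind it; z points along the fingers, x is the direction in which the jaws open and shut, and the axes are right-handed (so a half turn about z gives the same grasp; the last joint's range is limited). The gripper opens to 87 mm and grips with 3 to 60 N. Pads are 19 mm wide; open, the fingers measure 117 mm over their backs; the gripper's body (75 mm by 190 mm) begins 51 mm behind the grasp point.
Start: joints at [81.681, 22.042, 0.453, 0, -68.411, -14.817], TCP at [0.246, 0.575, 0.223] pointing down, gripper open.
Joint ranges: [-179.83, 179.83], [-69.29, 118.12], [-61.27, 80.66], [-181.25, 117.63], [-171.15, -9.14], [-177.46, 177.46]. Speed limits (degrees/s): [159.86, 159.86, 180, 180, 180, 180].

## Interface

Orientations are given as a 3x3 rotation matrix whose columns are the frame's x, y, z axes.
In Python, from station import r gives the robot as it stands.
- The arm moves only by the shell command python3 -m jog 'ROWS' [OPENING]. ROWS is JSON, a list of rows, each a list of 2 entries, a list of its own where there are three numbers: the shift along the tool's x, y, z in m, then the turn, a rotation vector about the tool's x, y, z in units of 5 degrees (1.0 is 5 degrees). A call has exactly 10 rows; each row is the pose to reach, as a shift and turn from the pose commanded when the call began, along the tool's axes at that moment; what a row does not reach only later rows make up. A row lasts 1/12 s, in which the tool goes at most 41.7 mm and 7.16 degrees, less where a joint would pass 70% of its speed; a pose out of reach is approached as far as the arm can. A call with a gripper value outside its range is refused whole. OPENING is the finger opening in m, from 0 to 0.087, set as the call begins (- or left out, the last holds). The fingers move at their own pace and stop on an object; the grip force is fixed at half the most. Time passes only in rows, so rows that repeat a pose let the fingers close, or fill a call up. It gives the time, the measured TCP pose, the force and the opening at its end, in the units of the state.
- r.sense(): the state, without advancing time (a new reading comes with each control period).
- r.capture(name): name is "scene" or "top" or "wrist"; returns (picture, depth): 480x640x3 uint8, blue, green, red; 480x640 float32, m along the optical axis (not along the pixel's ray), 0 where there is no reading.
- r.calibration(name): a dict with "fx", "fy", "cx", "cy" (pixels), "R" (3x3) and "t" (3): a world point X has camera coordinates R X + t; the wrist camera has in their place "tool_from_camera" (4x4, takes a point from camera to tool coordinates, whose origin is the TCP and whose axes are the tool frame's). Camera axes: x right, y down, z forward; pixel columns grow to the right and rows downward; lengths in m; the calibration is good to about 2 mm. A picture is of the moment at which its call begins: read the wrist's pose just before it. calibration takes no time and is no camera call.
- r.finish_job(): hands the job in, once; it reports no verdict.
Trained networks look in the newest picture that a camera, given by its name, has taken for a name from the list of things; names that differ only in an ending like _2 or _b are one class to them, and where a whole thing is asked for, a point or a joint stands for the part that bears it (a point fixed in the world has none). Each returns a list of dicts, best first, with "confidence" (0 to 1); they miss things now and then, are a little off and sometimes report something else, mostly with a low value. They report only what shows in the picture. A call takes as long as a camera call. They do not tell look-alikes from the thing itself.
- r.cut_out(query, camera): "region" (480x640 bool, what is visible of it) and "uv" ([column, row] in pixels, amid what is visible of it).
The state is a dict: "time_s": time; "joints": joint angles; "joint_velocities": joint speeds; "effort": joint torques, N m; "tcp_pos": TCP position; "ee_rot": TCP orientation; "wrist_force": force on the tool from outside, world axes, zero at the start; "moment": the same for the moment, N m; "gripper_width": opening from 0.0 (shut) to 1.0 (fully open).
Only numpy, scipy, OpenCV 4.12 (cv2) and the standard library are available. Lean on these libraries where they do the work, as an engineer would, in place of code of your own. Each camera call takes 0.05 s, during which the arm holds its last target.

## Working session

There is one attempt and no reset: what is moved stays moved. The work goes in short steps, Python scripts to look and compute and a shell command to move; the robot and the scene stay as the last step left them, time stands still between calls to the robot, and variables do not carry over. Pictures are saved under pics/ and viewed, and the job is handed in when it is done.

```bash
ls; mkdir -p pics; python3 - <<'E'
from station import r
import cv2,numpy as np
print(r.sense())
for n in ["scene","top"]:
    p,d=r.capture(n); cv2.imwrite(f"pics/{n}0.png",p); np.save(f"pics/{n}0.npy",d)
    c=r.calibration(n); print(n,{k:np.round(v,3).tolist() for k,v in c.items()})
E
```

```text
pics
{'time_s': 0.0, 'joints': array([ 8.16785387e+01,  2.20911095e+01,  3.81189752e-01, -3.04002333e-02,
       -6.84114258e+01, -1.48172589e+01]), 'joint_velocities': array([ 0.13039881, -0.0253326 ,  0.03295051, -0.02926264,  0.00904054,
        0.02288728]), 'effort': array([-5.01838076e-04, -3.90668929e+01,  1.87400937e+01,  4.21993956e+00,
        1.09371936e-02, -2.02691090e-04]), 'tcp_pos': array([0.24533209, 0.57418769, 0.22146191]), 'ee_rot': array([[-3.93137766e-01, -9.19479236e-01, -7.94675888e-04],
       [-9.19477010e-01,  3.93138563e-01, -2.02412812e-03],
       [ 2.17356151e-03, -6.50749963e-05, -9.99997636e-01]]), 'wrist_force': array([-0.12433279,  0.03081478, -0.72199362]), 'moment': array([-0.03030483,  0.02219491, -0.01065107]), 'gripper_width': 0.9968541515527021}
scene {'fx': 494.372, 'fy': 494.372, 'cx': 311.978, 'cy': 239.395, 'R': [[-0.587, 0.809, 0.006], [0.683, 0.499, -0.534], [-0.435, -0.31, -0.846]], 't': [0.301, -0.244, 1.367]}
top {'fx': 608.465, 'fy': 608.465, 'cx': 315.383, 'cy': 246.027, 'R': [[-0.006, -1.0, 0.008], [-0.998, 0.006, -0.056], [0.056, -0.008, -0.998]], 't': [-0.044, 0.48, 1.585]}
```

View pics/scene0.png

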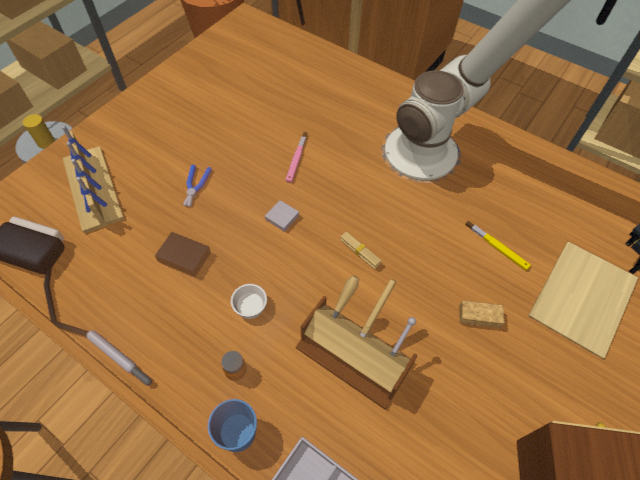

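View pics/top0.png

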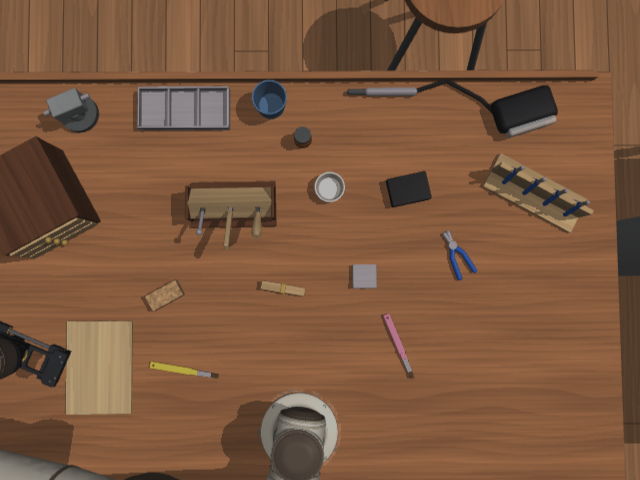

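The brush candidates are the handle in the rest's middle socket (scene 378,308; top 228,226), the pink one (scene 297,157) and the yellow one (scene 497,245). Only the middle-socket one is plain wood and leaning in the rest. I'll check that in an enlarged crop.

```bash
cat > h.py <<'E'
import numpy as np,cv2
from station import r
def world(n,d,mask,cal=None):
    c=cal or r.calibration(n); v,u=np.nonzero(mask&(d>0)); z=d[v,u]
    P=np.c_[(u-c['cx'])/c['fx']*z,(v-c['cy'])/c['fy']*z,z]
    return (P-np.array(c['t']))@np.array(c['R'])
E
python3 - <<'E'
from h import *
out=[]
p=cv2.imread("pics/scene0.png"); q=cv2.imread("pics/top0.png")
a=cv2.resize(p[260:410,290:430],(560,600),interpolation=cv2.INTER_CUBIC)[:, :400]
b=cv2.resize(q[170:270,180:280],(400,400),interpolation=cv2.INTER_CUBIC); b=cv2.copyMakeBorder(b,0,200,0,0,0)
a=cv2.resize(p[260:410,290:430],(400,600),interpolation=cv2.INTER_CUBIC)
cv2.imwrite("pics/crop0.png",np.hstack([a,b]))
for n in ["scene","top"]:
    p,d=r.capture(n)
    for k in ["brush_grip","file_handle","scriber_mid","rest","dish","charcoal","clamp","jar"]:
        for o in r.cut_out(k,n)[:3]:
            if o['confidence']<0.3: continue
            W=world(n,d,o['region'])
            print(n,k,round(o['confidence'],2),np.round(o['uv']),len(W),np.round(np.median(W,0),3),np.round(np.percentile(W,[2,98],axis=0),3).tolist())
            np.save(f"pics/{n}_{k}_{int(o['uv'][0])}.npy",W)
E
```

```text
scene brush_grip 0.89 [501. 249.] 560 [0.166 0.311 0.01 ] [[0.146, 0.217, -0.002], [0.184, 0.382, 0.014]]
scene brush_grip 0.8 [294. 165.] 296 [ 0.241 -0.255  0.01 ] [[0.144, -0.294, 0.003], [0.305, -0.226, 0.014]]
scene brush_grip 0.75 [376. 310.] 444 [0.525 0.169 0.118] [[0.463, 0.149, -0.001], [0.574, 0.175, 0.16]]
scene file_handle 0.68 [345. 294.] 448 [0.532 0.1   0.114] [[0.47, 0.08, -0.002], [0.572, 0.11, 0.137]]
scene scriber_mid 0.51 [406. 333.] 239 [0.534 0.238 0.103] [[0.463, 0.225, -0.003], [0.572, 0.244, 0.13]]
scene scriber_mid 0.42 [248. 300.] 963 [ 0.633 -0.091  0.008] [[0.602, -0.12, 0.0], [0.672, -0.048, 0.033]]
scene rest 0.79 [354. 354.] 6027 [0.616 0.175 0.061] [[0.557, 0.064, 0.007], [0.654, 0.278, 0.088]]
scene rest 0.62 [481. 314.] 987 [0.363 0.347 0.028] [[0.326, 0.305, 0.003], [0.394, 0.389, 0.032]]
scene dish 0.56 [249. 299.] 926 [ 0.632 -0.091  0.007] [[0.602, -0.12, 0.0], [0.671, -0.049, 0.033]]
scene charcoal 0.56 [182. 256.] 1537 [ 0.637 -0.287  0.028] [[0.593, -0.346, -0.001], [0.675, -0.237, 0.032]]
scene clamp 0.71 [361. 254.] 540 [0.377 0.043 0.019]
[... 976 characters left out ...]
top dish 0.9 [330. 186.] 666 [ 0.637 -0.084  0.008] [[0.6, -0.119, -0.001], [0.668, -0.052, 0.036]]
top charcoal 0.68 [411. 186.] 1139 [ 0.627 -0.29   0.03 ] [[0.587, -0.342, 0.02], [0.667, -0.24, 0.038]]
top charcoal 0.44 [165. 299.] 646 [0.352 0.345 0.03 ] [[0.318, 0.303, 0.009], [0.386, 0.388, 0.037]]
top clamp 0.67 [281. 288.] 387 [0.37  0.038 0.022] [[0.352, -0.016, 0.002], [0.386, 0.094, 0.029]]
top clamp 0.56 [366. 276.] 547 [ 0.4   -0.175  0.019] [[0.369, -0.204, 0.011], [0.429, -0.147, 0.027]]
top jar 0.85 [300. 136.] 327 [ 0.758 -0.014  0.058] [[0.742, -0.037, 0.002], [0.783, 0.008, 0.067]]
top jar 0.4 [256. 226.] 228 [0.523 0.098 0.123] [[0.495, 0.087, 0.075], [0.568, 0.11, 0.14]]
```

View pics/crop0.png

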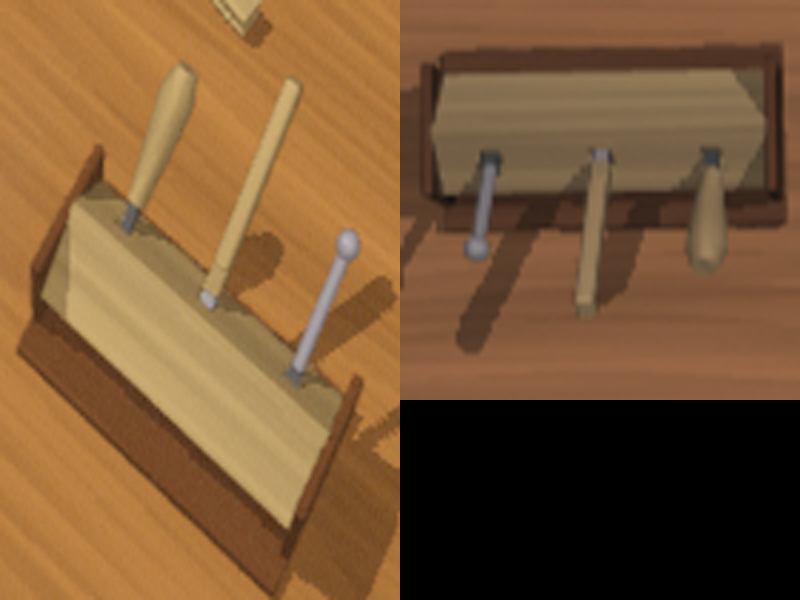

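The crop confirms it. The middle tool (scene 376,310; top 228,230) is flat-sided wood with a steel ferrule. Its neighbours are the pear-shaped file (345,294) and the ball-ended scriber (406,333), and the pink and yellow ones are look-alikes. Next I'll fit the brush axis.

```bash
cat > fit.py <<'E'
from h import *
def fit(W,zmin=0.06):
    W=W[(W[:,2]>zmin)]
    for _ in range(4):
        m=W.mean(0); u,s,vt=np.linalg.svd(W-m,full_matrices=False); a=vt[0]*np.sign(-vt[0][2])
        res=np.linalg.norm((W-m)-np.outer((W-m)@a,a),axis=1); W=W[res<max(.012,1.5*np.median(res))] if len(W)>20 else W
    t=(W-m)@a
    return m,a,m+a*np.percentile(t,1),m+a*np.percentile(t,99),len(W),np.sqrt((res**2).mean())
E
python3 - <<'E'
from fit import *
import glob
for f in sorted(glob.glob("pics/*_brush_grip_*.npy")):
    W=np.load(f)
    if np.median(W[:,2])<.05: continue
    m,a,e0,e1,n,rm=fit(W)
    print(f,n,round(rm,4),"c",m.round(4),"ax",a.round(3),"elev",np.degrees(np.arcsin(-a[2])).round(1),"yaw",np.degrees(np.arctan2(a[1],a[0])).round(1),"ends",e0.round(3),e1.round(3))
for f in sorted(glob.glob("pics/*_charcoal_*.npy"))+sorted(glob.glob("pics/*_dish_*.npy"))+glob.glob("pics/*_rest_*.npy"):
    W=np.load(f); 
    W=W[W[:,2]>.02]
    rc=cv2.minAreaRect((W[:,:2]*1000).astype(np.float32)); print(f,rc)
c=r.calibration("wrist"); print({k:np.round(v,3).tolist() for k,v in c.items()})
E
```

```text
pics/scene_brush_grip_375.npy 416 0.0046 c [0.5252 0.1691 0.1201] ax [ 0.754  0.011 -0.656] elev 41.0 yaw 0.8 ends [0.478 0.168 0.161] [0.576 0.17  0.076]
pics/top_brush_grip_227.npy 225 0.0052 c [0.5183 0.1679 0.1242] ax [ 0.763  0.011 -0.647] elev 40.3 yaw 0.8 ends [0.472 0.167 0.164] [0.573 0.169 0.078]
pics/scene_charcoal_182.npy ((632.1627197265625, -291.9273376464844), (76.74456787109375, 107.8298110961914), 11.757040977478027)
pics/top_charcoal_165.npy ((352.633544921875, 346.1358947753906), (45.17157745361328, 91.31666564941406), 28.064891815185547)
pics/top_charcoal_410.npy ((627.498046875, -292.2572937011719), (74.75997924804688, 105.8259506225586), 12.260176658630371)
pics/scene_dish_249.npy ((636.0595092773438, -83.83815002441406), (78.11817169189453, 75.08098602294922), 57.99986267089844)
pics/top_dish_329.npy ((633.20068359375, -85.59959411621094), (73.14137268066406, 74.9713134765625), 89.6488037109375)
pics/scene_rest_354.npy ((594.7047119140625, 169.2051239013672), (83.7564926147461, 224.19993591308594), 0.8062422275543213)
pics/top_rest_228.npy ((592.8201904296875, 169.6217041015625), (110.50407409667969, 228.6712188720703), 5.5662455558776855)
pics/scene_rest_480.npy ((357.4566345214844, 346.31329345703125), (45.317291259765625, 90.55865478515625), 29.25398063659668)
{'fx': 337.919, 'fy': 337.919, 'cx': 320.166, 'cy': 238.355, 'tool_from_camera': [[1.0, -0.001, 0.0, 0.001], [0.001, 0.964, 0.264, -0.071], [-0.001, -0.264, 0.964, -0.164], [0.0, 0.0, 0.0, 1.0]]}
```

```bash
cat > plan.py <<'E'
import sys,json
from h import *
from scipy.spatial.transform import Rotation as Ro
def rot(yaw,pitch=0):
    # tool: z down, x=-y rotated by yaw about world z; pitch raises tool z toward heading
    y=np.radians(yaw);h=np.array([np.cos(y),np.sin(y),0]);l=np.array([-np.sin(y),np.cos(y),0])
    p=np.radians(pitch); z=np.array([0,0,-1])*np.cos(p)+h*np.sin(p)
    x=-l; return np.c_[x,np.cross(z,x),z]
def plan(pos,R):
    s=r.sense(); Rm=s['ee_rot']
    d=Rm.T@(np.array(pos)-s['tcp_pos']); w=Ro.from_matrix(Rm.T@R).as_rotvec(degrees=True)/5
    print('t',s['time_s'],'pos',s['tcp_pos'].round(4),'w',round(s['gripper_width'],3),'F',s['wrist_force'].round(1)); print('shift',d.round(4),'turn',w.round(2))
E
python3 - <<'E'
from plan import *
plan([.511,.168,.225],rot(0.8))
E
```

```text
t 1.0 pos [0.2455 0.5747 0.2226] w 0.998 F [ 0.5  0.1 -0.6]
shift [ 0.2697 -0.4039 -0.0024] turn [ 0.    0.   -4.79]
```

```bash
python3 -m jog '[[[0.01,-0.015,0],[0,0,-0.2]],[[0.03,-0.045,0],[0,0,-0.6]],[[0.05,-0.075,0],[0,0,-1.0]],[[0.07,-0.105,0],[0,0,-1.4]],[[0.09,-0.135,0],[0,0,-1.8]],[[0.11,-0.165,0],[0,0,-2.2]],[[0.13,-0.195,0],[0,0,-2.6]],[[0.15,-0.225,0],[0,0,-3.0]],[[0.17,-0.255,0],[0,0,-3.4]],[[0.18,-0.27,0],[0,0,-3.6]]]' 0.045; python3 -c "
from plan import *
plan([.511,.168,.225],rot(0.8))"
```

```text
time_s: 1.83
tcp_pos: [0.4242, 0.3002, 0.2229]
ee_rot: [[-0.09, -0.996, 0.0], [-0.996, 0.09, -0.0], [0.0, -0.0, -1.0]]
wrist_force: [-0.5, -0.5, 0.2]
gripper_width: 0.523
t 1.8333 pos [0.4242 0.3002 0.2229] w 0.523 F [-0.5 -0.5  0.2]
shift [ 0.1238 -0.0984 -0.0021] turn [-0.  -0.  -1.2]
```

```bash
python3 -m jog '[[[0.015,-0.012,0],[0,0,-0.15]],[[0.035,-0.028,0],[0,0,-0.35]],[[0.055,-0.044,0],[0,0,-0.55]],[[0.075,-0.06,0],[0,0,-0.75]],[[0.095,-0.076,-0.002],[0,0,-0.95]],[[0.112,-0.09,-0.002],[0,0,-1.1]],[[0.124,-0.098,-0.002],[0,0,-1.2]],[[0.124,-0.098,-0.002],[0,0,-1.2]],[[0.124,-0.098,-0.002],[0,0,-1.2]],[[0.124,-0.098,-0.002],[0,0,-1.2]]]'; python3 - <<'E'
from plan import *
from fit import fit
s=r.sense(); p,d=r.capture("wrist"); cv2.imwrite("pics/w1.png",p)
c=r.calibration("wrist"); T=np.array(c['tool_from_camera'])
os=[o for o in r.cut_out("brush_grip","wrist") if o['confidence']>.2]
for o in os:
    v,u=np.nonzero(o['region']&(d>0)); z=d[v,u]
    P=np.c_[(u-c['cx'])/c['fx']*z,(v-c['cy'])/c['fy']*z,z]@T[:3,:3].T+T[:3,3]
    W=P@s['ee_rot'].T+s['tcp_pos']; m,a,e0,e1,n,rm=fit(W)
    print(o['confidence'],o['uv'],n,rm,m.round(4),a.round(3),np.degrees(np.arcsin(-a[2])),e0.round(3),e1.round(3)); np.save("pics/w1_b.npy",W)
plan([.511,.168,.225],rot(0.8))
E
```

```text
time_s: 2.67
tcp_pos: [0.5094, 0.1711, 0.2246]
ee_rot: [[0.015, -1.0, 0.0], [-1.0, -0.015, 0.0], [-0.0, -0.0, -1.0]]
wrist_force: [-0.4, 0.1, 0.3]
gripper_width: 0.518
0.82 [318.9, 232.2] 2132 0.0036797204873942153 [0.5189 0.1687 0.1275] [ 0.755  0.006 -0.656] 40.97872516291266 [0.476 0.168 0.164] [0.575 0.169 0.079]
t 2.7667 pos [0.5093 0.1715 0.2246] w 0.523 F [-0.1  0.3 -0. ]
shift [ 0.0035 -0.0016 -0.0004] turn [-0.    0.    0.02]
```

View pics/w1.png

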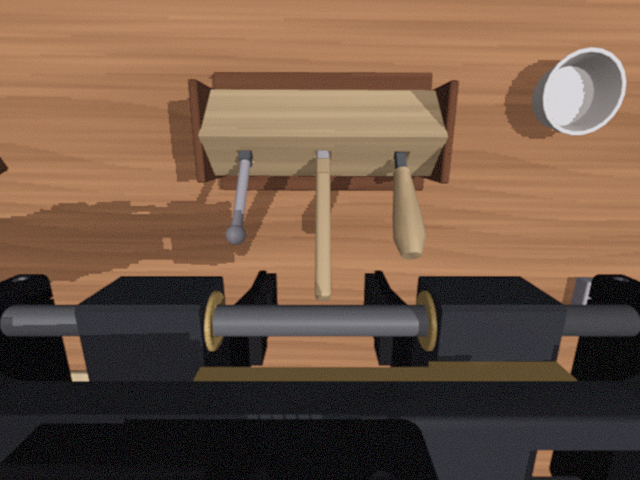

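Handle centred between the fingers (col 322, fingers at 265/375), and all three cameras agree on the axis at 41°. Descending.

```bash
python3 -m jog '[[[0.002,-0.001,0.008],[0,0,0]],[[0.003,-0.002,0.02],[0,0,0]],[[0.003,-0.002,0.035],[0,0,0]],[[0.003,-0.002,0.05],[0,0,0]],[[0.003,-0.002,0.065],[0,0,0]],[[0.003,-0.002,0.08],[0,0,0]],[[0.003,-0.002,0.095],[0,0,0]],[[0.003,-0.002,0.11],[0,0,0]],[[0.003,-0.002,0.12],[0,0,0]],[[0.003,-0.002,0.123],[0,0,0]]]'; python3 -c "
from plan import *
p,d=r.capture('wrist'); cv2.imwrite('pics/w2.png',p)
plan([.511,.1687,.102],rot(0.8))"
```

```text
time_s: 3.6
tcp_pos: [0.5103, 0.1675, 0.0994]
ee_rot: [[0.015, -1.0, -0.004], [-1.0, -0.015, -0.002], [0.002, 0.004, -1.0]]
wrist_force: [-1.4, -0.1, 0.7]
gripper_width: 0.518
t 3.65 pos [0.5107 0.1676 0.0999] w 0.517 F [ 0.1  0.2 -0.7]
shift [-0.0011 -0.0003 -0.0021] turn [ 0.03 -0.02  0.02]
```

View pics/w2.png

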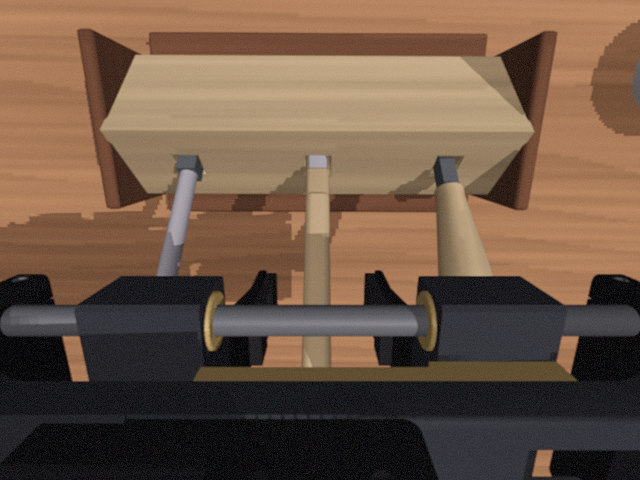

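The handle (cols 304–330) sits between the fingers and clear of its neighbours. Closing.

```bash
python3 -m jog '[[[-0.001,0,-0.002],[0,0,0]],[[-0.001,0,-0.002],[0,0,0]],[[-0.001,0,-0.002],[0,0,0]],[[-0.001,0,-0.002],[0,0,0]],[[-0.001,0,-0.002],[0,0,0]],[[-0.001,0,-0.002],[0,0,0]],[[-0.001,0,-0.002],[0,0,0]],[[-0.001,0,-0.002],[0,0,0]],[[-0.001,0,-0.002],[0,0,0]],[[-0.001,0,-0.002],[0,0,0]]]' 0
```

```text
time_s: 4.48
tcp_pos: [0.5117, 0.1689, 0.1038]
ee_rot: [[0.015, -1.0, 0.0], [-1.0, -0.015, 0.0], [-0.0, -0.0, -1.0]]
wrist_force: [-0.6, -0.1, 1.9]
gripper_width: 0.14
```

Opening is 12.2 mm, so it is gripped. Pulling out along −x of the brush, which is tool +y/−z at about 41°.

```bash
python3 -m jog '[[[0,0.003,-0.0026],[0,0,0]],[[0,0.009,-0.0078],[0,0,0]],[[0,0.015,-0.013],[0,0,0]],[[0,0.021,-0.0183],[0,0,0]],[[0,0.027,-0.0235],[0,0,0]],[[0,0.033,-0.0287],[0,0,0]],[[0,0.039,-0.0339],[0,0,0]],[[0,0.045,-0.0391],[0,0,0]],[[0,0.051,-0.0443],[0,0,0]],[[0,0.057,-0.0496],[0,0,0]]]'
python3 -m jog '[[[0,0.005,-0.004],[0,0,0]],[[0,0.011,-0.01],[0,0,0]],[[0,0.017,-0.015],[0,0,0]],[[0,0.023,-0.025],[0,0,0]],[[0,0.028,-0.04],[0,0,0]],[[0,0.03,-0.055],[0,0,0]],[[0,0.03,-0.067],[0,0,0]],[[0,0.03,-0.07],[0,0,0]],[[0,0.03,-0.07],[0,0,0]],[[0,0.03,-0.07],[0,0,0]]]'
python3 - <<'E'
from plan import *
from fit import fit
s=r.sense(); p,d=r.capture("wrist"); cv2.imwrite("pics/w3.png",p)
p,d=r.capture("scene"); cv2.imwrite("pics/s3.png",p)
p,d=r.capture("top");cv2.imwrite("pics/t3.png",p)
for n in["top","scene"]:
  p,d=r.capture(n)
  for o in r.cut_out("brush_grip",n):
    W=world(n,d,o['region'])
    if np.median(W[:,2])<.05: continue
    m,a,e0,e1,k,rm=fit(W,.09); print(n,o['confidence'],o['uv'],k,rm,m.round(4),a.round(3),np.degrees(np.arcsin(-a[2])),e0.round(3),e1.round(3))
print(s['tcp_pos'],s['gripper_width'],s['wrist_force'])
E
```

```text
time_s: 5.32
tcp_pos: [0.4539, 0.1679, 0.1537]
ee_rot: [[0.015, -1.0, -0.0], [-1.0, -0.015, -0.0], [0.0, 0.0, -1.0]]
wrist_force: [-0.4, -0.3, -0.4]
gripper_width: 0.135
time_s: 6.15
tcp_pos: [0.4242, 0.1674, 0.2229]
ee_rot: [[0.015, -1.0, -0.001], [-1.0, -0.015, 0.0], [-0.0, 0.001, -1.0]]
wrist_force: [0.1, -0.2, -1.9]
gripper_width: 0.133
top 0.45 [225.5, 238.6] 123 0.004533422010585978 [0.4767 0.1667 0.2002] [ 0.77   0.015 -0.638] 39.63961648119295 [0.383 0.165 0.278] [0.518 0.167 0.166]
scene 0.82 [398.5, 267.4] 410 0.00409901267711057 [0.4725 0.1674 0.2074] [ 0.729  0.015 -0.684] 43.16772142136906 [0.428 0.166 0.249] [0.521 0.168 0.162]
[0.42419018 0.16744902 0.22287715] 0.13292136965894022 [ 0.10421167 -0.20634853 -1.91637603]
```

View pics/w3.png

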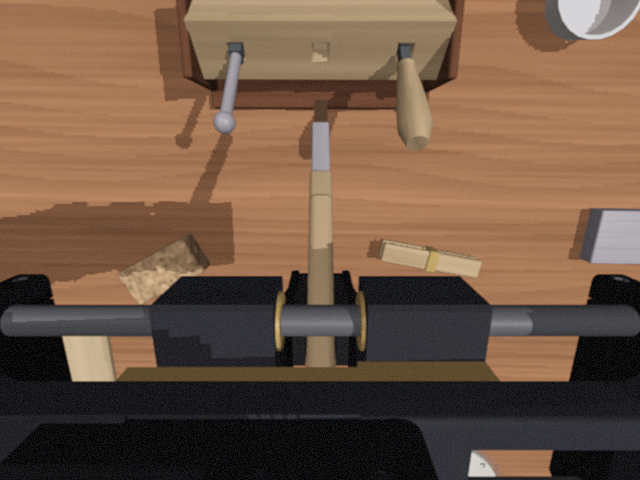

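View pics/s3.png

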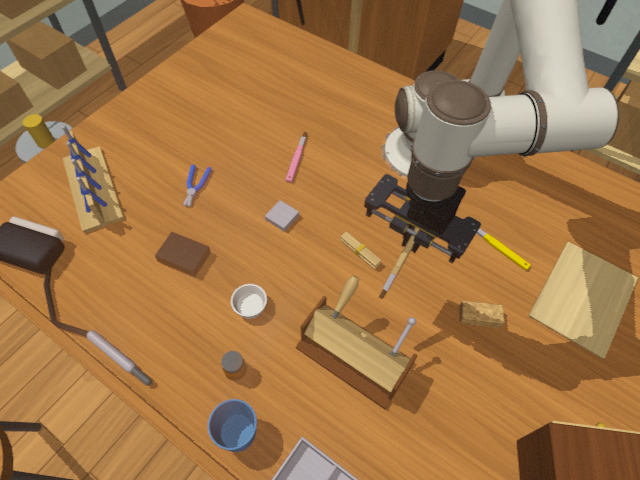

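The brush is out with the ferrule and bristles visible (tip at scene ≈(384,293), wrist ≈(320,108)), and the file and scriber are still in place. I'll compare the predicted tip with the images.

```bash
python3 - <<'E'
from plan import *
s=r.sense(); g=s['tcp_pos']-.019*s['ee_rot'][:,2]
im=[cv2.imread("pics/%s.png"%k) for k in("w3","s3","t3")]
for el in (39,41,43):
    e=np.radians(el); tip=g+.125*np.array([np.cos(e),.012,-np.sin(e)])
    c=r.calibration("wrist"); T=np.linalg.inv(np.array(c['tool_from_camera']))
    X=T[:3,:3]@(s['ee_rot'].T@(tip-s['tcp_pos']))+T[:3,3]
    print(el,tip.round(4),'w',[round(c['fx']*X[0]/X[2]+c['cx'],1),round(c['fy']*X[1]/X[2]+c['cy'],1)],end=' ')
    for n in("scene","top"):
        c=r.calibration(n); X=np.array(c['R'])@tip+c['t']; print(n,[round(c['fx']*X[0]/X[2]+c['cx'],1),round(c['fy']*X[1]/X[2]+c['cy'],1)],end=' ')
    print()
a=cv2.resize(im[0][80:200,270:370],(400,480),interpolation=cv2.INTER_CUBIC)
b=cv2.resize(im[1][240:310,360:430],(400,400),interpolation=cv2.INTER_CUBIC);b=cv2.copyMakeBorder(b,0,80,0,0,0)
cv2.imwrite("pics/crop3.png",np.hstack([a,b]))
E
```

```text
39 [0.5217 0.169  0.163 ] w [np.float64(319.3), np.float64(101.5)] scene [np.float64(380.8), np.float64(296.6)] top [np.float64(225.3), np.float64(225.5)] 
41 [0.5189 0.169  0.1597] w [np.float64(319.3), np.float64(106.9)] scene [np.float64(381.3), np.float64(296.3)] top [np.float64(225.5), np.float64(226.8)] 
43 [0.516  0.169  0.1564] w [np.float64(319.2), np.float64(112.4)] scene [np.float64(381.9), np.float64(295.9)] top [np.float64(225.6), np.float64(228.2)]
```

View pics/crop3.png

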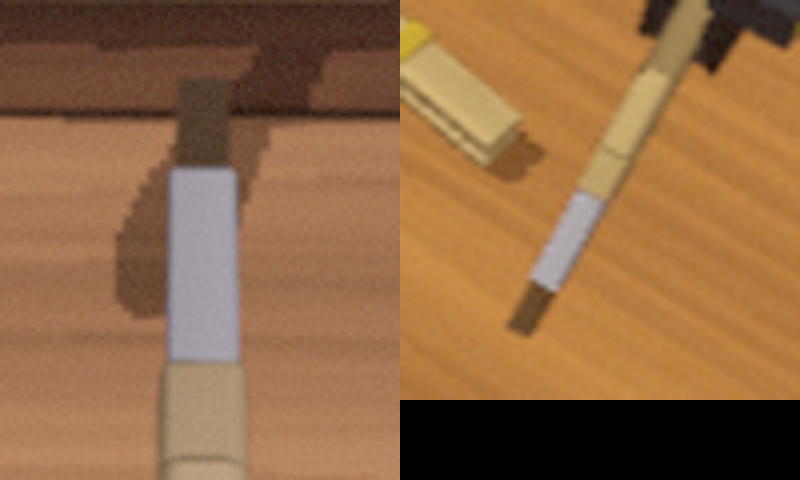

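The bristle tip is at wrist (321,100) and scene (381,298), within a few mm of the prediction. So the tip lies at TCP + (0.097, 0.0015, −0.061). Next, move high over the dish.

```bash
python3 -m jog '[[[0.008,-0.003,-0.005],[0,0,0]],[[0.035,-0.015,-0.008],[0,0,0]],[[0.067,-0.03,-0.008],[0,0,0]],[[0.1,-0.046,-0.005],[0,0,0]],[[0.133,-0.062,0],[0,0,0]],[[0.166,-0.078,0.01],[0,0,0]],[[0.199,-0.094,0.02],[0,0,0]],[[0.23,-0.108,0.035],[0,0,0]],[[0.25,-0.119,0.05],[0,0,0]],[[0.255,-0.122,0.055],[0,0,0]]]'
python3 - <<'E'
from plan import *
p,d=r.capture("wrist"); cv2.imwrite("pics/w4.png",p)
s=r.sense()
p,d=r.capture("wrist")
c=r.calibration("wrist"); T=np.array(c['tool_from_camera'])
for o in r.cut_out("dish","wrist")[:2]:
    v,u=np.nonzero(o['region']&(d>0)); z=d[v,u]
    P=np.c_[(u-c['cx'])/c['fx']*z,(v-c['cy'])/c['fy']*z,z]@T[:3,:3].T+T[:3,3]
    W=P@s['ee_rot'].T+s['tcp_pos']; R=W[W[:,2]>.027].astype(np.float32)
    print(o['confidence'],o['uv'],len(R),cv2.minEnclosingCircle((R[:,:2]*1000)),np.percentile(R,[2,98],axis=0).round(3))
p,d=r.capture("scene"); cv2.imwrite("pics/s4.png",p)
plan([.543,-.0865,.078],rot(.8))
E
```

```text
time_s: 7.33
tcp_pos: [0.5504, -0.0891, 0.1656]
ee_rot: [[0.011, -1.0, -0.004], [-1.0, -0.011, -0.001], [0.001, 0.004, -1.0]]
wrist_force: [0.2, 0.0, -0.9]
gripper_width: 0.137
0.93 [311.4, 122.3] 1877 ((634.5054321289062, -84.51663970947266), 39.43940353393555) [[ 0.599 -0.122  0.027]
 [ 0.672 -0.047  0.035]]
t 7.5333 pos [ 0.5505 -0.0854  0.1687] w 0.136 F [ 1.   0.6 -0.2]
shift [0.001  0.0075 0.0907] turn [-0.01 -0.    0.02]
```

View pics/w4.png

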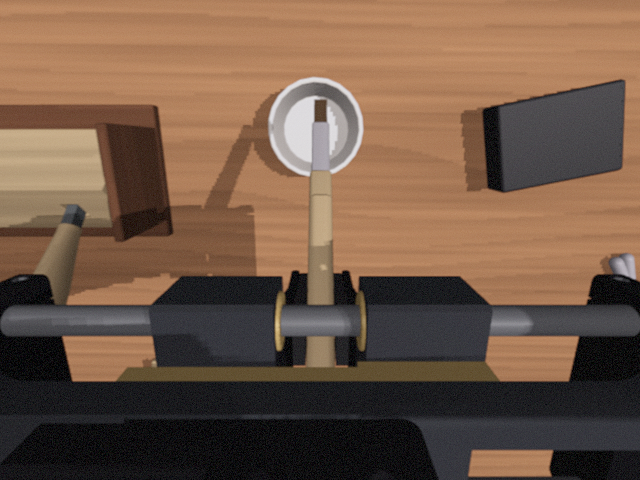

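The tip (320,100) hangs over the dish mouth, and the wrist camera puts the dish centre at (0.6345, −0.0845). Dipping.

```bash
python3 -m jog '[[[0.001,0.003,0.006],[0,0,0]],[[0.001,0.006,0.018],[0,0,0]],[[0.001,0.008,0.031],[0,0,0]],[[0.001,0.008,0.044],[0,0,0]],[[0.001,0.008,0.057],[0,0,0]],[[0.001,0.008,0.068],[0,0,0]],[[0.001,0.008,0.077],[0,0,0]],[[0.001,0.008,0.084],[0,0,0]],[[0.001,0.008,0.089],[0,0,0]],[[0.001,0.008,0.091],[0,0,0]]]'
python3 - <<'E'
from plan import *
p,d=r.capture("wrist"); cv2.imwrite("pics/w5.png",p)
plan([.543,-.0865,.078],rot(.8))
E
```

```text
time_s: 8.37
tcp_pos: [0.5423, -0.0863, 0.0768]
ee_rot: [[0.016, -1.0, -0.0], [-1.0, -0.016, -0.0], [0.0, 0.0, -1.0]]
wrist_force: [-0.8, 0.1, -0.3]
gripper_width: 0.137
t 8.4167 pos [ 0.5423 -0.0864  0.0767] w 0.137 F [ 0.2  0.1 -0.7]
shift [ 0.0001 -0.0007 -0.0013] turn [ 0.01 -0.    0.02]
```

View pics/w5.png

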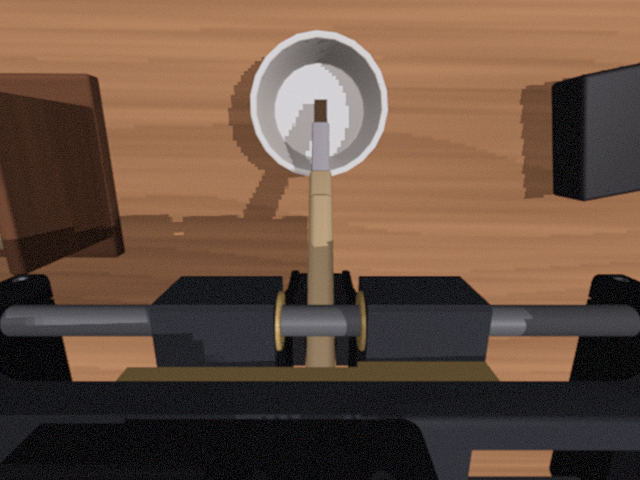

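```bash
python3 - <<'E'
from plan import *
s=r.sense();p,d=r.capture("wrist");c=r.calibration("wrist"); T=np.array(c['tool_from_camera'])
for v in (95,102,106,110,114,118):
    z=d[v,320];P=T[:3,:3]@np.array([(320-c['cx'])/c['fx']*z,(v-c['cy'])/c['fy']*z,z])+T[:3,3]
    print(v,(s['ee_rot']@P+s['tcp_pos']).round(4))
p,d=r.capture("scene"); cv2.imwrite("pics/s5.png",cv2.resize(p[240:340,200:320],(720,600),interpolation=cv2.INTER_CUBIC))
E
```

```text
95 [ 0.6447 -0.0852  0.0053]
102 [ 0.6389 -0.0852  0.0192]
106 [ 0.6366 -0.0853  0.0192]
110 [ 0.634  -0.0853  0.023 ]
114 [ 0.6315 -0.0853  0.0255]
118 [ 0.6291 -0.0854  0.0268]
```

View pics/s5.png

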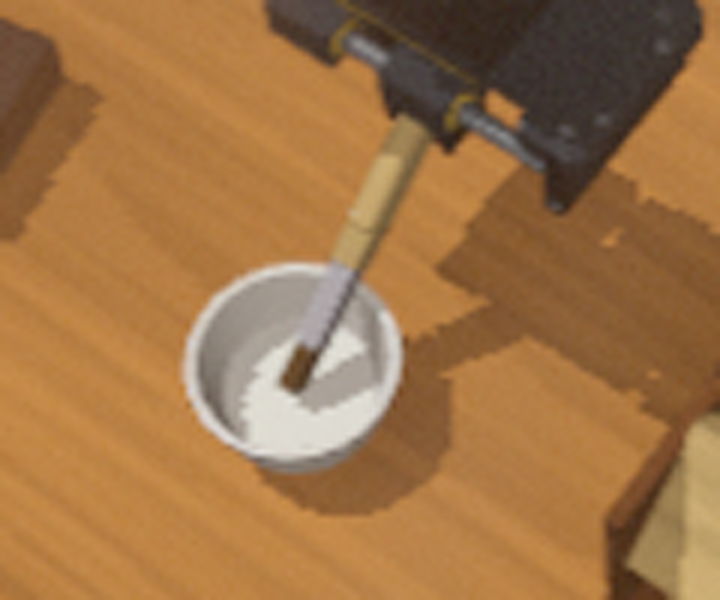

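The scene camera shows the bristles down inside the dish. Their top edge is at z ≈ 0.019, so the tip is ≈ 0.015, about 17 mm below the rim. Holding, then lifting.

```bash
python3 -m jog '[[[0,0,0],[0,0,0]],[[0,0,0],[0,0,0]],[[0,0,0],[0,0,0]],[[0,0,0],[0,0,0]],[[0,0,0],[0,0,0]],[[0,0,0],[0,0,0]],[[0,0,-0.003],[0,0,0]],[[0,0,-0.01],[0,0,0]],[[0,0,-0.02],[0,0,0]],[[0,0,-0.03],[0,0,0]]]'
python3 -m jog '[[[0,0,-0.012],[0,0,0]],[[0,0,-0.03],[0,0,0]],[[0,0,-0.05],[0,0,0]],[[0,0,-0.07],[0,0,0]],[[0,0,-0.09],[0,0,0]],[[0,0,-0.11],[0,0,0]],[[0,0,-0.13],[0,0,0]],[[0,0,-0.14],[0,0,0]],[[0,0,-0.145],[0,0,0]],[[0,0,-0.145],[0,0,0]]]'
python3 - <<'E'
from plan import *
# final: brush level, heading yaw; elevation el in tool frame
el=np.radians(40); yaw=-20
for yaw in(0.8,-15,-25):
  R=rot(yaw,40); h=np.array([np.cos(np.radians(yaw)),np.sin(np.radians(yaw)),0])
  tip=np.array([.632,-.292,.24]); g=tip-.115*h; tcp=g+.019*R[:,2]
  print(yaw,tcp.round(3)); plan(tcp,R)
E
```

```text
time_s: 9.35
tcp_pos: [0.5427, -0.0867, 0.1083]
ee_rot: [[0.015, -1.0, 0.0], [-1.0, -0.015, -0.0], [0.0, -0.0, -1.0]]
wrist_force: [-0.7, -0.1, -0.6]
gripper_width: 0.134
time_s: 10.18
tcp_pos: [0.5428, -0.0866, 0.2535]
ee_rot: [[0.015, -1.0, 0.003], [-1.0, -0.015, 0.0], [-0.0, -0.003, -1.0]]
wrist_force: [0.3, -0.3, -0.6]
gripper_width: 0.135
0.8 [ 0.529 -0.293  0.225]
t 10.1833 pos [ 0.5428 -0.0866  0.2535] w 0.135 F [ 0.3 -0.3 -0.6]
shift [0.2066 0.0168 0.028 ] turn [7.97 0.01 0.01]
-15 [ 0.533 -0.265  0.225]
t 10.1833 pos [ 0.5428 -0.0866  0.2535] w 0.135 F [ 0.3 -0.3 -0.6]
shift [0.1786 0.0129 0.028 ] turn [7.92 1.12 3.04]
-25 [ 0.539 -0.249  0.225]
t 10.1833 pos [ 0.5428 -0.0866  0.2535] w 0.135 F [ 0.3 -0.3 -0.6]
shift [0.1619 0.0065 0.028 ] turn [7.83 1.82 4.95]
```

```bash
python3 -m jog '[[[0.008,0.001,0],[0.3,0,0]],[[0.03,0.004,0],[1.1,0,0]],[[0.055,0.007,0],[2.0,0,0]],[[0.08,0.011,0],[2.9,0,0]],[[0.105,0.014,0],[3.8,0,0]],[[0.13,0.017,0],[4.8,0,0]],[[0.155,0.02,0],[5.8,0,0]],[[0.18,0.023,0],[6.8,0,0]],[[0.2,0.026,0],[7.5,0,0]],[[0.207,0.027,0],[7.95,0,0]]]'
python3 -m jog '[[[0,0,0],[0,0,0]],[[0,0,0],[0,0,0]],[[0,0,0],[0,0,0]],[[0,0,0],[0,0,0]],[[0,0,0],[0,0,0]],[[0,0,0],[0,0,0]],[[0,0,0],[0,0,0]],[[0,0,0],[0,0,0]],[[0,0,0],[0,0,0]],[[0,0,0],[0,0,0]]]'
python3 - <<'E'
from plan import *
from fit import fit
ims=[]
for n in["top","scene"]:
  p,d=r.capture(n); cv2.imwrite(f"pics/{n}6.png",p)
  for k in("brush_grip","charcoal"):
   for o in r.cut_out(k,n):
    W=world(n,d,o['region'])
    if k=="brush_grip":
      if np.median(W[:,2])<.05: continue
      m,a,e0,e1,kk,rm=fit(W,.15); a*=np.sign(a[0]);print(n,o['confidence'],o['uv'],kk,rm,m.round(4),a.round(3),np.degrees(np.arcsin(a[2])),np.percentile(W,[2,98],axis=0).round(3).tolist())
    else:
      W=W[W[:,2]>.02]; print(n,o['confidence'],cv2.minAreaRect((W[:,:2]*1000).astype(np.float32)))
s=r.sense();p,d=r.capture("wrist");cv2.imwrite("pics/w6.png",p);c=r.calibration("wrist"); T=np.array(c['tool_from_camera'])
for v in (100,104,110,120,130,140,160,180,200,220):
    z=d[v,320];P=T[:3,:3]@np.array([(320-c['cx'])/c['fx']*z,(v-c['cy'])/c['fy']*z,z])+T[:3,3]
    print(v,(s['ee_rot']@P+s['tcp_pos']).round(4))
print(s['tcp_pos'],s['ee_rot'].round(3),s['joint_velocities'].round(2))
E
```

```text
time_s: 11.02
tcp_pos: [0.5169, -0.2959, 0.2503]
ee_rot: [[0.012, -0.769, 0.639], [-1.0, -0.008, 0.008], [-0.001, -0.64, -0.769]]
wrist_force: [0.0, -0.1, -0.4]
gripper_width: 0.133
time_s: 11.85
tcp_pos: [0.5187, -0.2939, 0.2522]
ee_rot: [[0.015, -0.769, 0.639], [-1.0, -0.012, 0.01], [0.0, -0.639, -0.769]]
wrist_force: [-0.3, 0.1, -0.8]
gripper_width: 0.137
top 0.63 [426.8, 203.7] 298 0.004783370156038387 [ 0.562  -0.2923  0.2726] [ 0.997  0.023 -0.069] -3.930446801306604 [[0.504, -0.299, 0.262], [0.626, -0.287, 0.28]]fit.py:5: RuntimeWarning: Mean of empty slice.
  m=W.mean(0); u,s,vt=np.linalg.svd(W-m,full_matrices=False); a=vt[0]*np.sign(-vt[0][2])
  ret = um.true_divide(
Traceback (most recent call last):
  File "fit.py", line 5, in fit
    m=W.mean(0); u,s,vt=np.linalg.svd(W-m,full_matrices=False); a=vt[0]*np.sign(-vt[0][2])
                                                                  ~~^^^
IndexError: index 0 is out of bounds for axis 0 with size 0
```

View pics/top6.png

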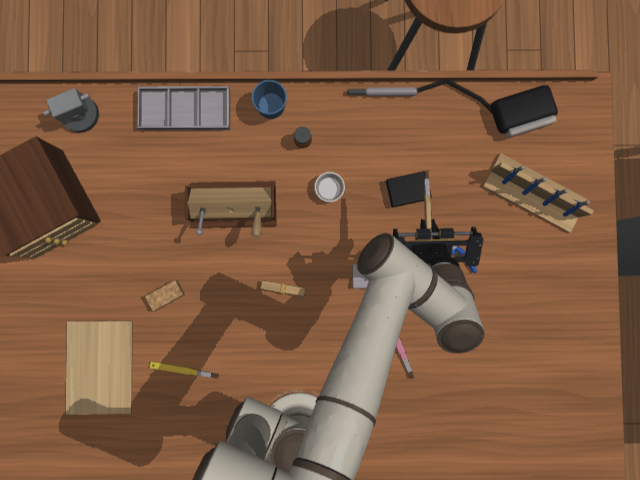

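From the top, the brush points over the block (tip near (428,178), shifted by parallax). Next, the wrist and scene measurements.

```bash
python3 - <<'E'
from plan import *
s=r.sense();p,d=r.capture("wrist");cv2.imwrite("pics/w6.png",p);c=r.calibration("wrist"); T=np.array(c['tool_from_camera'])
for v in (97,100,104,110,120,130,140,160,180,200,220):
    z=d[v,320];P=T[:3,:3]@np.array([(320-c['cx'])/c['fx']*z,(v-c['cy'])/c['fy']*z,z])+T[:3,3]
    print(v,(s['ee_rot']@P+s['tcp_pos']).round(4))
p,d=r.capture("scene"); cv2.imwrite("pics/scene6.png",p)
for n in ("scene","top"):
  p,d=r.capture(n)
  for o in r.cut_out("charcoal",n)[:2]:
    W=world(n,d,o['region']);W=W[W[:,2]>.02]; print(n,o['confidence'],cv2.minAreaRect((W[:,:2]*1000).astype(np.float32)))
  for o in r.cut_out("dish",n)[:1]:
    W=world(n,d,o['region']);W=W[W[:,2]>.02]; print(n,'dish',cv2.minEnclosingCircle((W[:,:2]*1000).astype(np.float32)))
E
```

```text
97 [ 0.923  -0.2888  0.003 ]
100 [ 0.6323 -0.2928  0.2709]
104 [ 0.6292 -0.2928  0.2707]
110 [ 0.6246 -0.2929  0.2704]
120 [ 0.6157 -0.293   0.2715]
130 [ 0.6074 -0.2931  0.2721]
140 [ 0.5989 -0.2933  0.2735]
160 [ 0.5856 -0.2934  0.2727]
180 [ 0.572  -0.2936  0.2734]
200 [ 0.5581 -0.2938  0.2759]
220 [ 0.5461 -0.294   0.277 ]
scene dish ((636.7472534179688, -85.01260375976562), 40.18169403076172)
top 0.58 ((626.9066162109375, -288.553466796875), (75.96137237548828, 99.30409240722656), 11.757201194763184)
top dish ((632.965576171875, -84.35003662109375), 38.864871978759766)
```

View pics/w6.png

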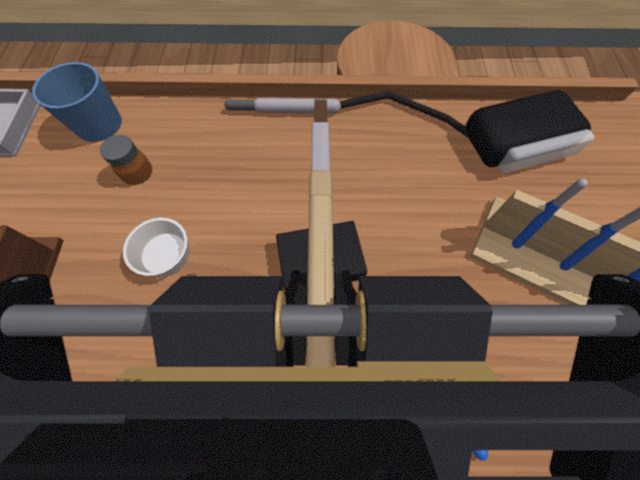

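View pics/scene6.png

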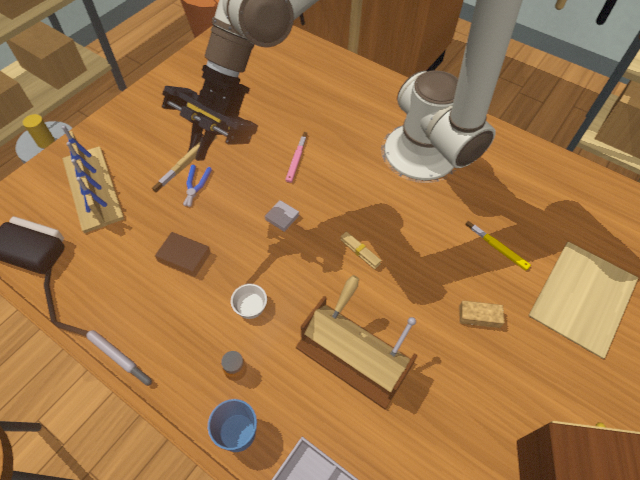

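The measured tip is (0.632, −0.293, ≈0.267), and the block centre is ≈ (0.630, −0.292). The brush is level within about 3°, still held, and nothing else has been disturbed. Handing in.

```bash
python3 -c "
from h import *
s=r.sense(); print(s['time_s'],s['gripper_width'],s['joint_velocities'].round(2)); r.finish_job()"
```

```text
12.35 0.13285290330166213 [ 0.03 -0.04  0.11 -0.01 -0.01  0.  ]
the job is handed in; nothing more can be done
```

I drew the flux brush out of the middle socket along its axis and dipped it in the dish. I then lifted it, turned it level and handed in at 12.35 s, still holding it over the soldering block; no verdict was reported.

- **Dip:** the tip went about 17 mm below the rim and stayed there for roughly 0.6 s or more.
- **Final pose:** the tip was within a few mm of the block's centre and about 0.27 m up. The brush was level within about 3–4° and held in a 12 mm grip, with the arm still.
- **Everything else:** the dish had not moved by more than a couple of mm. The file and scriber are still in the rest, and the other items look unchanged in the pictures, though I did not re-measure each one.
- **Checks that disagreed or failed:**
  - The top and scene cameras differ by 4–10 mm in x, well within the tolerance.
  - In the last pictures the network did not find the block in the scene view. The top view saw it partly covered, so its centre read a few mm off.

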